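Hold the glue pot's bayonet lid at its vent position

TASK

Someone left a pine offcut on the mouth of the glue pot: take it off and lay it in the plywood tray. Then put the pot's bayonet lid in through the entry slots and turn it clockwise (seen from above) by 45 degrees, halfway to where the lock clicks at 90; never let it reach the lock. The lid springs back when let go, so finish still gripping it, holding it steady there, and leave the plane, the wax tin and the mallet where they are.

Things in the scene. Friction and masses are not known exactly. Their poses are not given: they have to be found in the camera images.
- pot: Bare aluminium glue pot, 88 mm across, 110 mm high, upright on a 130 mm square, 8 mm thick steel plate fixed to the bench. Origin: on its axis at bench level, z up. Its x axis runs through the two opposite, alike entry slots in the collar at the top, so the lid may go in either way round. A brass nipple sticks out low at +y.
- pot_mouth (a point): Centre of the pot's mouth, at the collar's top, 110 mm above the bench. Collar: 10 mm thick, outer radius 44, inner 27 mm; each slot (along +x and -x of the pot) is 20 mm wide at the inner radius, 33 mm at the outer. Below the collar the bore has radius 37 mm and is 70 mm deep. Counter-clockwise turning is blocked about 12 degrees from the slots.
- lid: Bayonet lid, 0.15 to 0.28 kg, standing on its plug. Origin: on its axis at the plug's underside, z up. Plug: radius 24 mm, z 0 to 22. Two lugs along its +x and -x reach 33 mm from the axis, 12 mm wide, z 0 to 9 mm. Aluminium flange: radius 38 mm, z 22 to 30. Seated, the flange rests on the collar, its origin 88 mm above the pot's, the lugs 3 mm below the collar's underside.
- lid_grip (a point): On the lid's axis, 54 mm above its origin, in its black grip bar: 60 mm long along the lid's x (in line with the lugs), 16 mm thick along y, standing 36 mm above the flange (z 30 to 66); pinch it across its thickness. The lid goes in with its x along the pot's x (3 mm room all round); then it turns clockwise. A half turn about z gives the same lid.
- ring (a joint): Sprung return ring hidden in the pot's neck; rad, clockwise from above positive, 0 at rest, 1.40 at the lock. The lid's lugs meet it after about 12 degrees (0.2 rad) and push it on: it reads about 0.58 with the lid at 45 degrees. It pushes back with 0.09 N m at 0 and 0.10 N m more per rad, so a released lid turns back.
- offcut: Pine offcut, about 70 g, lying flat across the pot's mouth at the start: block 85 (its x) by 40 (y) by 24 mm (z) with a tenon tongue 35 mm long, 40 wide and 9 thick at its +x end (z 7.5 to 16.5 mm). Origin: centre of the block's underside, z up.
- tray: Open plywood tray, 220 (its x) by 160 (y) mm outside, 35 mm high, walls and floor 6 mm thick, fixed to the bench. Origin: centre of its underside on the bench, z up. It and the lid lie on opposite sides of the pot, either way round.
- plane: Wooden hand plane, 220 by 60 mm, about 105 mm high with its tote, beyond the pot. Origin: centre of its underside. Leave alone.
- tin: Closed wax tin, 72 mm across, 55 mm high. Origin: centre of its underside. Leave alone.
- mallet: Wooden mallet lying flat: head 70 by 110 by 55 mm, handle to its -x, about 265 mm long. Origin: near its middle, at the underside. Leave alone.
Mind the look-alikes: they are no part of the job. Of the things like the offcut, leave any that is green; of the rest the larger one is meant.

How it is judged (in metres and radians):
On the way, in this order (a step that is already met when the one before it is completed fails the run):
1. the offcut lies released in the tray (x of offcut in the frame of tray between -0.09 and 0.09 m and y of offcut in the frame of tray between -0.065 and 0.065 m and z of offcut in the frame of tray below 0.032 m and linear speed of offcut below 0.03 m/s and contact force between the fingers and offcut below 0.05 N), for 0.2 s.
2. the lid is seated in the pot through its slots, not yet turned (horizontal distance between lid and pot below 0.005 m and z of lid in the frame of pot between 0.08 and 0.0925 m and angle between lid's own z axis and vertical below 0.1 rad and angle between the x axis of lid and the x axis of pot, either way round below 0.35 rad), for 0.1 s.
At the end, for the whole second after the job is handed in: Offcut in the tray, let go, at rest. Lid upright and seated in the pot (axes within 5 mm, at most 4.5 mm above fully seated), turned clockwise 45 degrees from the slots, give or take 10, pushing the return ring, steady, and still gripped (over 2 N) (all of step 1 and horizontal distance between lid and pot below 0.005 m and z of lid in the frame of pot between 0.08 and 0.0925 m and angle between lid's own z axis and vertical below 0.1 rad and angle between the x axis of lid and the x axis of pot, either way round between 0.611 and 0.96 rad and value of joint ring between 0.3 and 0.95 rad and velocity of joint ring between -0.1 and 0.1 rad/s and contact force between the fingers and lid above 2 N); the arm keeps its last pose, push and grip.
It fails at once if the lid is turned on to the lock (beyond about 75 degrees) (value of joint ring above 1.12 rad).
It fails at once if the plane, tin or mallet is shifted by more than 20 mm (distance of any of plane, tin, mallet from where it was at the start of the episode above 0.02 m).
It also fails if it takes over 67 s, if anything falls off the work surface, if the arm or the gripper's body presses on something with over 40 N, if the wrist force passes 120 N, or if a joint passes its speed limit or range.

ROBOT

A 6-joint arm with a two-finger parallel gripper is mounted at the origin on the work surface. World frame = base frame: x ahead of the robot, y to its left, z up, the work surface at z = 0. Lengths are in mm, angles in rad, forces in N, time in s.
With the tool pointing down it reaches from about 250 to 775 mm from the base axis. Payload 4 kg.
Tool frame: the origin (TCP) lies at the very end of the fingers, on their centre line; the grasp point (between the pads) lies 19 mm behind it; z points along the fingers, y is the line along which they close (so a half turn about z gives the same grasp; the last joint's range is limited). The gripper opens to 85 mm and grips with 20 to 120 N. Pads are 22 mm wide; open, the fingers measure 114 mm over their backs; the gripper's body (76 mm by 85 mm) begins 54 mm behind the grasp point. The pads swing forward as they close: fully open they stand 13 mm farther back than shut.
Start: joints at [1.201, 0.087, 1.371, -0, 1.684, -0.103], TCP at [145.015, 530.558, 198.541] pointing down, gripper open.
Joint ranges: [-3.1, 3.1], [-0.76, 2.03], [0.27, 2.55], [-1.08, 4.22], [0.17, 2.65], [-2.57, 2.57]. Speed limits (rad/s): [2.79, 2.79, 3.14, 3.14, 3.14, 3.14].

INTERFACE

Orientations are given as a unit quaternion [x, y, z, w].
In Python, from station import env, grab_frame gives the robot as it stands.
- The arm moves only by the tool play_rows, never from a script. Its arguments are lists of equal length, an entry for each row: "delta_pos": the shift along the tool's x, y, z each as a share of 100 mm, from -1 to 1, a list of three; "turn": the turn, a rotation vector about the tool's x, y, z each as a share of pi/2 rad, from -1 to 1, a list of three; "gripper": the closure, from 0 (fully open) to 1 (shut). A call has 1 to 20 rows; each row is the pose to reach, as a shift and turn from the pose commanded when the call began, along the tool's axes at that moment; what a row does not reach only later rows make up. A row lasts 1/10 s, in which the tool goes at most 50 mm and 8.59 degrees, less where a joint would pass 70% of its speed; a pose out of reach is approached as far as the arm can. A call with a number of a shift or a turn outside -1 to 1 is refused whole. A call with a gripper value outside its range is refused whole. The fingers move at their own pace and stop on an object; "squeeze" is the grip in N (left out, the last holds). Time passes only in rows, so rows that repeat a pose let the fingers close. It gives the time, the measured TCP pose, the force, the opening and the grip force at its end, in the units of the state.
- env.observe(): the state, without advancing time (a new reading comes with each control period).
- grab_frame(name): name is "scene" or "side" or "wrist"; returns a dict with "img" (420x560x3 uint8, blue, green, red), "camera_matrix" (3x3 intrinsics, pixels), "rvec" (rotation vector, rad) and "tvec" (3), from world to camera coordinates, as OpenCV has them; the wrist camera has in their place "tool_from_camera" (4x4, takes a point from camera to tool coordinates, whose origin is the TCP and whose axes are the flange's). Camera axes: x right, y down, z forward; pixel columns grow to the right and rows downward; lengths in mm; the calibration is good to about 2 mm. The wrist camera is an equidistant fisheye: a pixel r from the principal point sees the ray r / f radians off the axis. A picture is of the moment at which its call begins: read the wrist's pose just before it. There is no depth.
- env.sign_off(): hands the job in; it is judged then, once.
The state is a dict: "clock": time; "joint_pos": joint angles; "dq": joint speeds; "tau": joint torques, N m; "tool_pos": TCP position; "orientation": TCP orientation; "force": force on the tool from outside, world axes, zero at the start; "wrist_torque": the same for the moment, N m; "opening": finger opening in mm; "grip_force": force on a finger pad.
Only numpy, scipy, OpenCV 4.12 (cv2) and the standard library are available. Lean on these libraries where they do the work, as an engineer would, in place of code of your own. Each camera call takes 0.05 s, during which the arm holds its last target. There are 200 camera calls.

## Working session

There is one attempt and no reset: what is moved stays moved. The work goes in short steps, Python scripts to look and compute and a tool call to move; the robot and the scene stay as the last step left them, time stands still between calls to the robot, and variables do not carry over. Pictures are saved under pics/ and viewed, at most 10 in all, crops included, and the job is handed in when it is done.

Besides the shell and the picture viewer there is one more tool, called after "Call:" as name(argument=value, ...) on one line, values as JSON. play_rows: Moves the arm, as the interface text tells. Shift numbers are shares of 100 mm and turn numbers shares of pi/2 rad, none past 1 either way. Its arguments: {"type":"object","properties":{"delta_pos":{"type":"array","items":{"type":"array","items":{"type":"number","minimum":-1,"maximum":1}}},"turn":{"type":"array","items":{"type":"array","items":{"type":"number","minimum":-1,"maximum":1}}},"gripper":{"type":"array","items":{"type":"number"}},"squeeze":{"type":"number"}},"required":["delta_pos","turn","gripper"]}

```bash
mkdir -p pics; cat > h.py <<'E'
import numpy as np, cv2
from scipy.spatial.transform import Rotation as R
from station import env, grab_frame
def ray(f,u,v):
    p=cv2.undistortPoints(np.array([[[u,v]]],float),f["camera_matrix"],None)[0,0]
    M=cv2.Rodrigues(np.array(f["rvec"],float))[0]; t=np.array(f["tvec"],float).ravel()
    return -M.T@t, M.T@np.array([p[0],p[1],1.])
def plane(f,u,v,z):
    c,d=ray(f,u,v); return c+d*(z-c[2])/d[2]
def proj(f,P):
    return cv2.projectPoints(np.array(P,float).reshape(-1,3),np.array(f["rvec"],float),np.array(f["tvec"],float),f["camera_matrix"],None)[0].reshape(-1,2)
def save(f,n): np.savez(n,**f)
def load(n): return dict(np.load(n))
E
python3 - <<'E'
from h import *
s=env.observe(); print(s)
for n in("scene","side","wrist"):
    f=grab_frame(n); save(f,n+"0.npz"); cv2.imwrite(f"pics/{n}0.png",f["img"])
    if n!="wrist": print(n,ray(f,280,210))
    else: print(f["tool_from_camera"],f["camera_matrix"])
E
```

```text
{'clock': 0.0, 'joint_pos': array([ 1.20090857e+00,  8.79557001e-02,  1.37226705e+00,  1.70835564e-05,
        1.68361428e+00, -1.03116832e-01]), 'dq': array([ 0.00045623, -0.00059897,  0.00142541, -0.00059511,  0.0008646 ,
        0.00182457]), 'tau': array([ 1.15453491e-03, -3.51865518e+01, -3.13276076e+01,  7.31328964e-05,
        1.06719875e-02,  8.58579597e-06]), 'tool_pos': array([144.78738137, 530.0012961 , 197.33234682]), 'orientation': array([ 1.32989260e-01,  9.91116843e-01, -1.08896011e-03, -2.71184809e-04]), 'force': array([ 0.3441969 , -0.21767845, -0.04653729]), 'wrist_torque': array([ 0.05135199, -0.01138429, -0.03537435]), 'grip_force': 0.0, 'opening': 85.53423055723793}
scene (array([1063.69953396, -694.75694474,  916.92378594]), array([-0.43704771,  0.5798132 , -0.68777557]))
side (array([ 184.4423734 , -830.90871704,  587.8447773 ]), array([ 0.34422267,  0.80952404, -0.47595691]))
[[-3.47159866e-04 -9.51449708e-01 -3.07804049e-01  7.91527040e+01]
 [ 9.99999843e-01 -1.94742264e-04 -5.25894124e-04  8.11523159e-02]
 [ 4.40419353e-04 -3.07804183e-01  9.51449626e-01 -1.75702901e+02]
 [ 0.00000000e+00  0.00000000e+00  0.00000000e+00  1.00000000e+00]] [[325.1922621    0.         273.75512491]
 [  0.         325.1922621  208.88117093]
 [  0.           0.           1.        ]]
```

View pics/scene0.png

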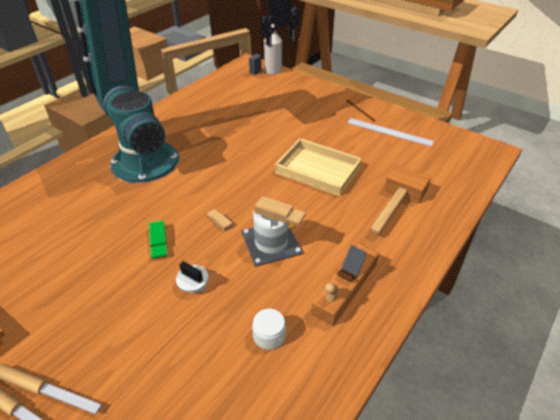

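View pics/side0.png

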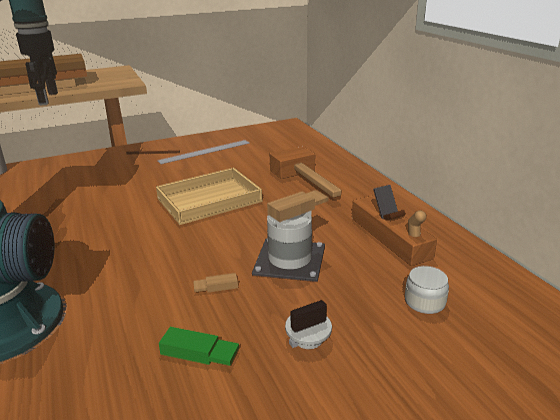

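```bash
python3 - <<'E'
from h import *
a=load("scene0.npz");b=load("side0.npz")
c=[(a,235,185),(b,240,180),(a,150,240),(b,265,280)]
t=[cv2.resize(f["img"][y:y+(90 if i<2 else 60)+(10 if i<2 else 0)][:, x:x+(100 if i<2 else 80)],(400,400 if i<2 else 200) if i<2 else (400,200),interpolation=cv2.INTER_CUBIC) for i,(f,x,y) in enumerate(c)]
# top: 4x scale; bottom: 5x,3.33x
cv2.imwrite("pics/m0.png",np.vstack([np.hstack(t[:2]),np.hstack([cv2.resize(f["img"][y:y+40 if 0 else y+60,x:x+120],(400,200),interpolation=cv2.INTER_CUBIC) for f,x,y in c[2:]])]))
for n,f,u,v,z in [("pot s",a,270,248,8),("pot d",b,290,262,8),("lid s",a,192,283,22),("lid d",b,308,330,22),("tin",a,269,335,0),("tin d",b,427,300,0)]: print(n,plane(f,u,v,z).round())
for n,p in {"scene tray outer top":[(276,168),(303,141),(361,158),(330,191)]}.items(): print([plane(a,u,v,35).round() for u,v in p])
print([plane(b,u,v,35).round() for u,v in [(157,191),(241,170),(262,190),(178,211)]])
E
```

```text
pot s [551. -59.   8.]
pot d [534. -54.   8.]
lid s [ 479. -268.   22.]
lid d [ 471. -262.   22.]
tin [ 703. -259.    0.]
tin d [ 713. -258.    0.]
[array([382., 190.,  35.]), array([367., 355.,  35.]), array([564., 388.,  35.]), array([571., 198.,  35.])]
[array([348., 331.,  35.]), array([580., 361.,  35.]), array([586., 223.,  35.]), array([371., 205.,  35.])]
```

View pics/m0.png

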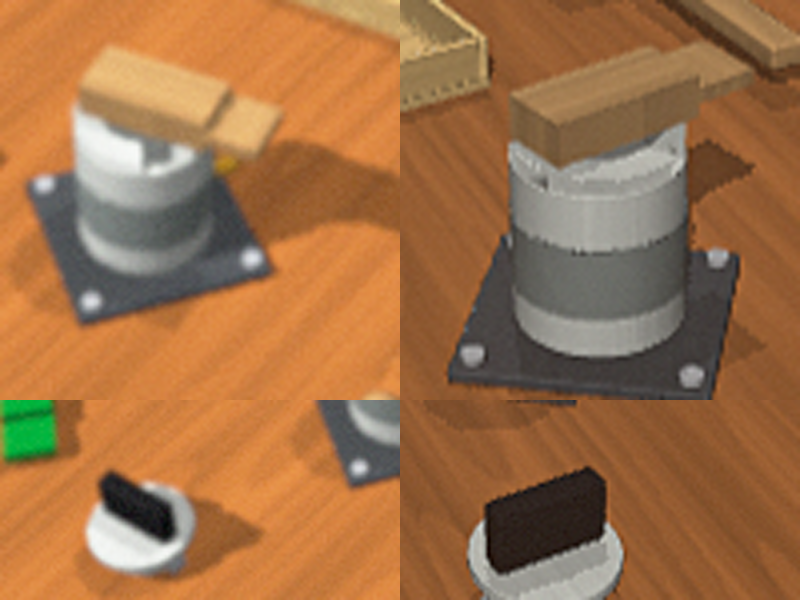

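```bash
python3 - <<'E'
from h import *
a=load("scene0.npz");b=load("side0.npz")
def show(n,f,ps,z):
    P=np.array([plane(f,u,v,z) for u,v in ps])[:,:2]; print(n,P.round().tolist(),"mean",P.mean(0).round(),"L",np.linalg.norm(np.diff(P,axis=0),axis=1).round())
    d=np.diff(P,axis=0); print("  ang",np.degrees(np.arctan2(d[:,1],d[:,0])).round())
show("blk s",a,[(262.5,196.7),(292.5,207.5),(287.5,216.7),(255,206)],134)
show("blk d",b,[(267.5,204.2),(303.7,192),(315,199.5),(280,211.2)],134)
show("plate s",a,[(242.5,231),(255,265.5),(303,252.5)],8)
show("plate d",b,[(252.5,275),(318,279.5),(325,244.5)],8)
# lid bar top: scene crop scale 400/120=3.33
k=120/400
show("bar s",a,[(150+u*k,240+v*k) for u,v in[(112,470-400),(178,513-400),(165,525-400),(100,480-400)]],66)
show("bar d",b,[(265+u*k,280+v*k) for u,v in[(88,507-400),(188,468-400),(206,480-400),(105,517-400)]],66)
# flange: scene ellipse / side ellipse
for n,f,r in(("s",a,(160,220,255,300)),("d",b,(275,340,300,350))):
    x0,x1,y0,y1=r; im=f["img"][y0:y1,x0:x1]; hsv=cv2.cvtColor(im,cv2.COLOR_BGR2HSV); m=((hsv[...,1]<60)&(hsv[...,2]>110)).astype(np.uint8)
    m|=((hsv[...,2]<60)).astype(np.uint8)
    ys,xs=np.nonzero(m); print(n,xs.min()+x0,xs.max()+x0,ys.max()+y0, "left/right at z30",plane(f,xs.min()+x0,ys[xs.argmin()]+y0,26).round(),plane(f,xs.max()+x0+1,ys[xs.argmax()]+y0,26).round())
E
```

```text
blk s [[502.0, -22.0], [585.0, -9.0], [595.0, -43.0], [508.0, -60.0]] mean [548. -34.] L [84. 35. 88.]
  ang [   9.  -75. -169.]
blk d [[500.0, -27.0], [586.0, -10.0], [591.0, -49.0], [511.0, -63.0]] mean [547. -37.] L [87. 39. 82.]
  ang [  12.  -82. -170.]
plate s [[455.0, -55.0], [557.0, -128.0], [629.0, -20.0]] mean [547. -68.] L [126. 129.]
  ang [-35.  56.]
plate d [[450.0, -64.0], [558.0, -130.0], [629.0, -26.0]] mean [546. -74.] L [127. 126.]
  ang [-31.  56.]
bar s [[445.0, -254.0], [510.0, -255.0], [510.0, -268.0], [445.0, -266.0]] mean [ 478. -261.] L [65. 13. 65.]
  ang [ -0. -89. 179.]
bar d [[444.0, -259.0], [500.0, -253.0], [503.0, -264.0], [448.0, -269.0]] mean [ 474. -261.] L [56. 12. 56.]
  ang [   6.  -73. -176.]
s 176 207 291 left/right at z30 [ 438. -280.   26.] [ 489. -223.   26.]
d 285 331 348 left/right at z30 [ 441. -240.   26.] [ 511. -270.   26.]
```

Call:
play_rows(delta_pos=[[-0.9,-0.73,0],[-0.9,-0.73,0],[-0.9,-0.73,0]], turn=[[0,0,0],[0,0,0],[0,0,0]], gripper=[0,0,0])

```text
clock: 0.45
tool_pos: [214.2, 433.5, 198.2]
orientation: [0.134, 0.991, -0.001, 0.001]
force: [-0.1, -0.2, 0.6]
opening: 85.2
grip_force: 0.0
```

Call:
play_rows(delta_pos=[[-0.9,-0.73,0],[-0.9,-0.73,0],[-0.9,-0.73,0]], turn=[[0,0,0],[0,0,0],[0,0,0]], gripper=[0,0,0])

```text
clock: 0.75
tool_pos: [281.9, 339.1, 198.3]
orientation: [0.135, 0.991, -0.001, 0.001]
force: [-0.6, -0.3, 0.4]
opening: 85.4
grip_force: 0.0
```

Call:
play_rows(delta_pos=[[-0.9,-0.73,0],[-0.9,-0.73,0],[-0.9,-0.73,0]], turn=[[0,0,0],[0,0,0],[0,0,0]], gripper=[0,0,0])

```text
clock: 1.05
tool_pos: [349.4, 244.8, 198.2]
orientation: [0.135, 0.991, -0.001, 0.0]
force: [-0.1, 0.2, 0.1]
opening: 85.4
grip_force: 0.0
```

Call:
play_rows(delta_pos=[[-0.9,-0.73,0],[-0.9,-0.73,0],[-0.9,-0.73,0]], turn=[[0,0,0],[0,0,0],[0,0,0]], gripper=[0,0,0])

```text
clock: 1.35
tool_pos: [416.9, 150.5, 198.0]
orientation: [0.135, 0.991, -0.001, 0.0]
force: [-0.2, 1.0, -0.6]
opening: 85.2
grip_force: 0.0
```

Call:
play_rows(delta_pos=[[-0.9,-0.73,0],[-0.9,-0.73,0],[-0.9,-0.73,0]], turn=[[0,0,0],[0,0,0],[0,0,0]], gripper=[0,0,0])

```text
clock: 1.65
tool_pos: [484.4, 56.3, 197.7]
orientation: [0.135, 0.991, -0.001, -0.0]
force: [-0.2, 1.4, -0.4]
opening: 85.5
grip_force: 0.0
```

Call:
play_rows(delta_pos=[[-0.9,-0.73,0],[-0.9,-0.73,0],[-0.9,-0.73,0],[-0.9,-0.73,0],[-0.9,-0.73,0]], turn=[[0,0,-0.28],[0,0,-0.28],[0,0,-0.28],[0,0,-0.28],[0,0,-0.28]], gripper=[0,0,0,0,0])

```text
clock: 2.15
tool_pos: [549.9, -33.7, 198.0]
orientation: [-0.085, 0.996, 0.001, -0.001]
force: [0.1, 0.4, -0.3]
opening: 85.7
grip_force: 0.0
```

```bash
cat >> h.py <<'E'
def wray(f,s,u,v):
    K=f["camera_matrix"]; d=np.array([u-K[0,2],v-K[1,2]]); r=np.hypot(*d); th=r/K[0,0]
    c=np.r_[d/max(r,1e-9)*np.sin(th),np.cos(th)]
    T=f["tool_from_camera"]; Q=R.from_quat(s["orientation"]).as_matrix()
    return np.array(s["tool_pos"])+Q@T[:3,3], Q@T[:3,:3]@c
def wplane(f,s,u,v,z):
    c,d=wray(f,s,u,v); return c+d*(z-c[2])/d[2]
def wgrab(n):
    s=env.observe(); f=grab_frame("wrist"); save(dict(f,tool_pos=s["tool_pos"],orientation=s["orientation"]),n+".npz"); cv2.imwrite(f"pics/{n}.png",f["img"]); return f,s
E
python3 - <<'E'
from h import *
wgrab("w1")
E
```

```text
(no output)
```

View pics/w1.png

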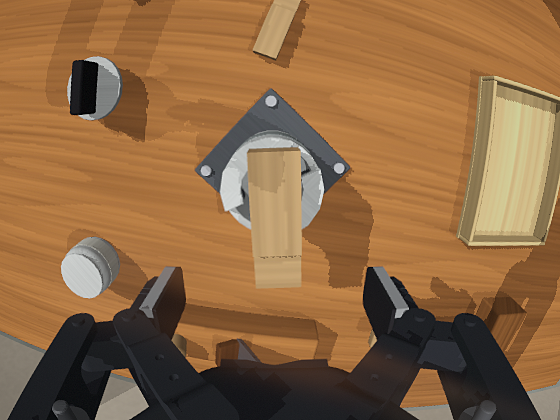

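The wrist view shows the block top at (247,149)-(302,257) with its tongue below it, the lid at (95,88), the tray on the right, and the plate bolts at (271,101), (206,171) and (339,168).

```bash
python3 - <<'E'
from h import *
f=load("w1.npz")
def show(n,ps,z):
    P=np.array([wplane(f,f,u,v,z) for u,v in ps])[:,:2]; d=np.diff(P,axis=0)
    print(n,P.round().tolist(),"mean",P.mean(0).round(1),"L",np.linalg.norm(d,axis=1).round(),"ang",np.degrees(np.arctan2(d[:,1],d[:,0])).round(1))
show("blk",[(247,149),(300,149),(302,257),(250,258)],134)
show("bolts",[(206,171),(271,101),(339,168)],11)
show("plate",[(195,168),(271,89),(353,170)],8)
show("bar",[(74,61),(98,61),(96,114),(70,116)],66)
show("tray",[(482,76),(458,240)],35)
print(R.from_quat(f["orientation"]).as_matrix().round(3))
E
```

```text
blk [[506.0, -61.0], [499.0, -23.0], [585.0, -4.0], [593.0, -46.0]] mean [545.8 -33.4] L [39. 88. 43.] ang [ 99.7  12.2 -79.1]
bolts [[555.0, -112.0], [465.0, -51.0], [526.0, 38.0]] mean [515.6 -41.5] L [108. 108.] ang [146.   55.9]
plate [[554.0, -126.0], [452.0, -53.0], [526.0, 56.0]] mean [510.7 -41. ] L [125. 132.] ang [144.8  56.1]
bar [[444.0, -265.0], [444.0, -234.0], [499.0, -228.0], [504.0, -263.0]] mean [ 472.8 -247.5] L [32. 56. 35.] ang [ 90.4   5.4 -82.7]
tray [[376.0, 185.0], [581.0, 211.0]] mean [478.7 197.9] L [206.] ang [7.2]
[[-0.985 -0.17  -0.002]
 [-0.17   0.985  0.001]
 [ 0.001  0.001 -1.   ]]
```

Call:
play_rows(delta_pos=[[0,0,0.4],[0,0,0.7],[0,0,0.87],[0,0,0.87],[0,0,0.87],[0,0,0.87],[0,0,0.87],[0,0,0.87],[0,0,0.87],[0,0,0.87],[0,0,0.87],[0,0,0.87],[0,0,0.87]], turn=[[0,0,0],[0,0,0],[0,0,0],[0,0,0],[0,0,0],[0,0,0],[0,0,0],[0,0,0],[0,0,0],[0,0,0],[0,0,0],[0,0,0],[0,0,0]], gripper=[0,0,0,0,1,1,1,1,1,1,1,1,1], squeeze=40)

```text
clock: 3.5
tool_pos: [550.4, -34.3, 111.4]
orientation: [-0.086, 0.996, 0.0, -0.0]
force: [-0.5, 0.2, -0.6]
opening: -0.4
grip_force: 0.0
```

```bash
python3 - <<'E'
from h import *
f,s=wgrab("w2"); g=grab_frame("side"); save(g,"side2.npz")
a=cv2.resize(f["img"][60:360],(440,330)) if 0 else f["img"][:,:]
b=cv2.resize(g["img"][170:300,230:350],(388,420))
cv2.imwrite("pics/m2.png",np.hstack([a[:, 80:480],b]))
print(s["opening"],s["grip_force"])
E
```

```text
-0.36425882564013135 0.0
```

View pics/m2.png

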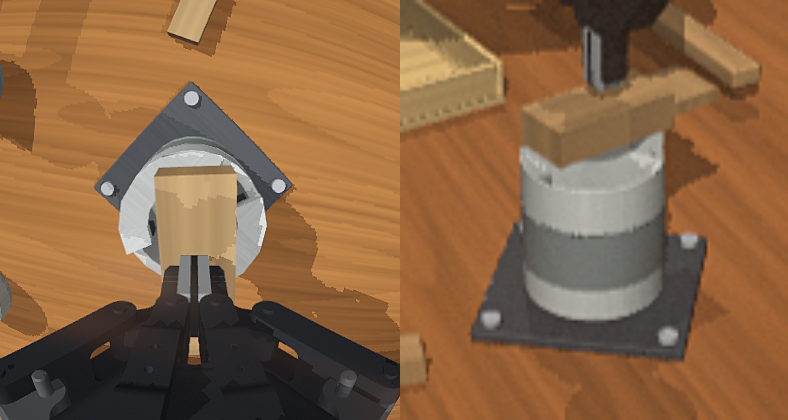

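```bash
python3 - <<'E'
from h import *
g=load("side2.npz"); s=env.observe()
for z in(111,120,130,140,150): print(z,proj(g,[550.4,-34.3,z]).round(1), proj(g,[550.4,-60,z]).round(1))
print(s["joint_pos"].round(4),s["tool_pos"])
E
```

```text
111 [[292.8 211. ]] [[298.5 216.8]]
120 [[292.8 206.9]] [[298.4 212.7]]
130 [[292.8 202.4]] [[298.4 208. ]]
140 [[292.7 197.8]] [[298.4 203.4]]
150 [[292.7 193.2]] [[298.4 198.7]]
[-1.6520e-01  1.2370e-01  1.5044e+00  1.0000e-04  1.5137e+00 -1.9090e+00] [550.41003175 -34.33545703 111.43011556]
```

```bash
python3 - <<'E'
from h import *
b=load("side0.npz");w=load("w1.npz")
for z in(0,10,13,20,30,40,45,55): 
    T=w["tool_from_camera"];K=w["camera_matrix"];o=[]
    for x,y in((11,42.5),(-11,42.5),(11,0)):
        p=np.linalg.inv(T)@[x,y,-z,1]; th=np.arctan2(np.hypot(p[0],p[1]),p[2]); o.append((K[:2,2]+p[:2]/np.hypot(p[0],p[1])*th*K[0,0]).round())
    print(z,"side0",proj(b,[145,530,197.5+z]).round(),"wrist open corners",o)
E
python3 - <<'E'
import cv2
a=cv2.imread('pics/side0.png')[0:140,0:100]; w=cv2.imread('pics/w1.png')[240:350,110:440]
a=cv2.resize(a,(286,400)); w=cv2.resize(w,(510,170)); import numpy as np
w2=cv2.imread('pics/w2.png')[220:320,180:380]; w2=cv2.resize(w2,(460,230))
c=np.zeros((400,800,3),np.uint8); c[:,:286]=a; c[:170,288:798]=w; c[170:,288:748]=w2; cv2.imwrite('pics/m3.png',c)
E
```

```text
0 side0 [[ 52. 117.]] wrist open corners [array([346., 227.]), array([343., 260.]), array([274., 227.])]
10 side0 [[ 52. 113.]] wrist open corners [array([349., 234.]), array([346., 268.]), array([274., 234.])]
13 side0 [[ 51. 112.]] wrist open corners [array([351., 236.]), array([347., 271.]), array([273., 236.])]
20 side0 [[ 51. 109.]] wrist open corners [array([353., 241.]), array([350., 277.]), array([273., 241.])]
30 side0 [[ 50. 105.]] wrist open corners [array([358., 248.]), array([353., 286.]), array([273., 249.])]
40 side0 [[ 49. 101.]] wrist open corners [array([363., 257.]), array([358., 296.]), array([273., 258.])]
45 side0 [[48. 99.]] wrist open corners [array([365., 262.]), array([360., 301.]), array([273., 263.])]
55 side0 [[47. 96.]] wrist open corners [array([371., 272.]), array([364., 313.]), array([273., 274.])]
```

View pics/m3.png

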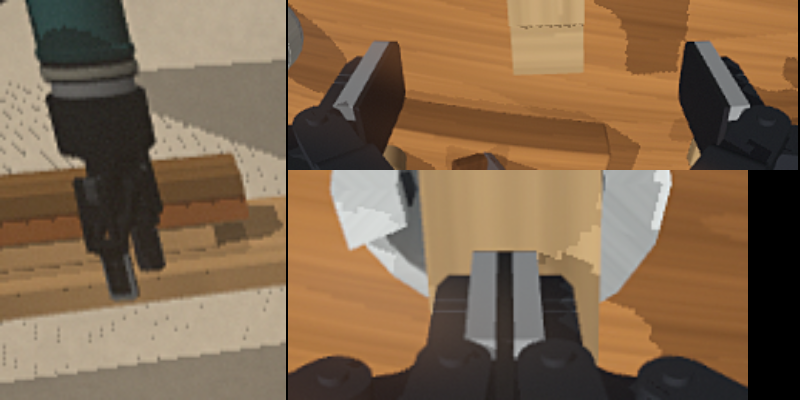

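The picture shows both jaws' tips roughly 35 mm behind the reported TCP: when shut they closed just above the block, and there was no contact force. I'll reopen, go lower in checked steps and grip again.

Call:
play_rows(delta_pos=[[0,0,0],[0,0,0],[0,0,0],[0,0,0],[0,0,0],[0,0,0],[0,0,0],[0,0,0.1],[0,0,0.2],[0,0,0.2]], turn=[[0,0,0],[0,0,0],[0,0,0],[0,0,0],[0,0,0],[0,0,0],[0,0,0],[0,0,0],[0,0,0],[0,0,0]], gripper=[0,0,0,0,0,0,0,0,0,0])

```text
clock: 4.6
tool_pos: [548.6, -34.0, 88.6]
orientation: [-0.086, 0.996, 0.001, -0.002]
force: [-0.2, 0.5, 0.4]
opening: 85.8
grip_force: 0.0
```

Call:
play_rows(delta_pos=[[0,0,0.05],[0,0,0.1],[0,0,0.12],[0,0,0.12]], turn=[[0,0,0],[0,0,0],[0,0,0],[0,0,0]], gripper=[0,0,0,0])

```text
clock: 5.0
tool_pos: [550.2, -34.2, 79.1]
orientation: [-0.086, 0.996, 0.0, -0.0]
force: [-0.3, 0.2, 0.5]
opening: 85.8
grip_force: 0.0
```

```bash
python3 - <<'E'
from h import *
f,s=wgrab("w3"); g=grab_frame("side"); save(g,"side3.npz")
b=cv2.resize(g["img"][150:280,230:350],(388,420))
cv2.imwrite("pics/m4.png",np.hstack([f["img"][:, 80:480],b])); print(s["force"],s["opening"])
E
```

```text
[-0.32073423  0.18382695  0.45915999] 85.83475568692936
```

View pics/m4.png

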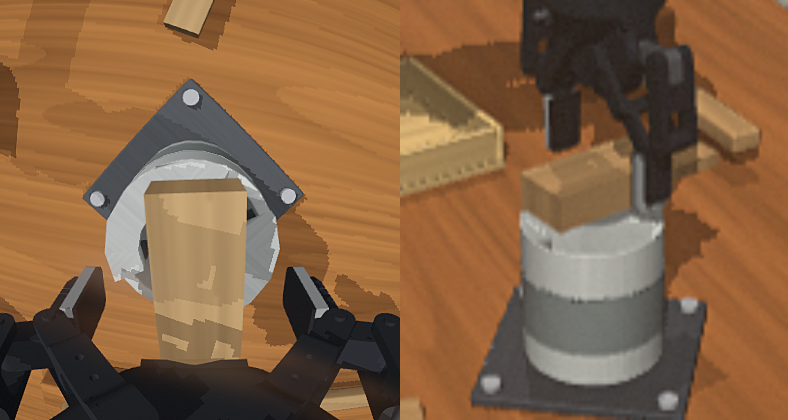

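```bash
python3 - <<'E'
from h import *
g=load("side3.npz")
for z in(100,110,115,120,125,130): print(z,proj(g,[[558,-80,z],[569,-80,z],[547,-82,z]]).round(1).tolist())
E
```

```text
100 [[306.6, 225.6], [311.8, 224.4], [301.8, 227.4]]
110 [[306.6, 221.1], [311.8, 219.8], [301.8, 222.8]]
115 [[306.6, 218.8], [311.9, 217.5], [301.8, 220.5]]
120 [[306.7, 216.4], [311.9, 215.2], [301.9, 218.1]]
125 [[306.7, 214.1], [311.9, 212.9], [301.9, 215.8]]
130 [[306.7, 211.8], [312.0, 210.6], [301.9, 213.5]]
```

Call:
play_rows(delta_pos=[[0,0,0.03],[0,0,0.03],[0,0,0.03],[0,0,0.03],[0,0,0.03],[0,0,0.03],[0,0,0.03]], turn=[[0,0,0],[0,0,0],[0,0,0],[0,0,0],[0,0,0],[0,0,0],[0,0,0]], gripper=[0,1,1,1,1,1,1], squeeze=40)

```text
clock: 5.8
tool_pos: [550.7, -34.3, 76.9]
orientation: [-0.086, 0.996, -0.0, 0.0]
force: [-0.4, -0.6, 2.4]
opening: 39.1
grip_force: 41.8
```

Call:
play_rows(delta_pos=[[0,0,-0.1],[0,0,-0.3],[0,0,-0.6],[0,0,-0.8],[0,0,-0.8]], turn=[[0,0,0],[0,0,0],[0,0,0],[0,0,0],[0,0,0]], gripper=[1,1,1,1,1])

```text
clock: 6.3
tool_pos: [552.6, -34.7, 160.9]
orientation: [-0.086, 0.996, -0.001, 0.004]
force: [0.9, 0.4, -0.6]
opening: 39.9
grip_force: 41.6
```

Call:
play_rows(delta_pos=[[0.04,0.4,0],[0.08,0.8,0]], turn=[[0,0,0],[0,0,0]], gripper=[1,1])

```text
clock: 6.5
tool_pos: [528.0, 43.2, 155.1]
orientation: [-0.085, 0.996, 0.0, -0.001]
force: [0.5, 0.6, -0.4]
opening: 39.3
grip_force: 41.5
```

Call:
play_rows(delta_pos=[[0.04,0.4,0],[0.08,0.8,0]], turn=[[0,0,0],[0,0,0]], gripper=[1,1])

```text
clock: 6.7
tool_pos: [505.7, 121.7, 154.9]
orientation: [-0.086, 0.996, 0.0, -0.001]
force: [0.8, 0.2, -2.1]
opening: 39.2
grip_force: 41.5
```

Call:
play_rows(delta_pos=[[0.04,0.4,0],[0.08,0.8,0]], turn=[[0,0,0],[0,0,0]], gripper=[1,1])

```text
clock: 6.9
tool_pos: [484.0, 199.2, 154.9]
orientation: [-0.086, 0.996, -0.0, -0.001]
force: [1.2, -0.6, -0.7]
opening: 39.2
grip_force: 41.5
```

Call:
play_rows(delta_pos=[[0.04,0.4,0],[0.08,0.8,0],[0.08,0.8,0.3],[0.08,0.8,0.6],[0.08,0.8,0.9],[0.08,0.8,0.9]], turn=[[0,0,0],[0,0,0],[0,0,0],[0,0,0],[0,0,0],[0,0,0]], gripper=[1,1,1,1,1,1])

```text
clock: 7.5
tool_pos: [459.0, 273.4, 59.8]
orientation: [-0.087, 0.996, -0.002, -0.006]
force: [-0.1, -0.5, -1.9]
opening: 39.1
grip_force: 41.5
```

Call:
play_rows(delta_pos=[[0,0,0.25],[0,0,0.5],[0,0,0.7],[0,0,0.8],[0,0,0.87],[0,0,0.87],[0,0,0.87]], turn=[[0,0,0],[0,0,0],[0,0,0],[0,0,0],[0,0,0],[0,0,0],[0,0,0]], gripper=[1,1,1,1,1,1,1])

```text
clock: 8.2
tool_pos: [464.7, 275.8, -19.3]
orientation: [-0.086, 0.996, 0.0, 0.001]
force: [-0.4, -1.0, -0.4]
opening: 39.3
grip_force: 41.6
```

Call:
play_rows(delta_pos=[[0,0,0.02],[0,0,0.04],[0,0,0.05],[0,0,0.05]], turn=[[0,0,0],[0,0,0],[0,0,0],[0,0,0]], gripper=[1,1,1,1])

```text
clock: 8.6
tool_pos: [463.7, 275.4, -25.5]
orientation: [-0.086, 0.996, 0.0, -0.0]
force: [0.8, 0.4, 0.3]
opening: 39.3
grip_force: 41.6
```

Call:
play_rows(delta_pos=[[0,0,0.01],[0,0,0.02],[0,0,0.02],[0,0,0.02],[0,0,0.02],[0,0,0.02],[0,0,-0.1],[0,0,-0.5],[0,0,-1],[0,0,-1],[0,0,-1]], turn=[[0,0,0],[0,0,0],[0,0,0],[0,0,0],[0,0,0],[0,0,0],[0,0,0],[0,0,0],[0,0,0],[0,0,0],[0,0,0]], gripper=[1,1,0.25,0.25,0.25,0.25,0.25,0.25,0.25,0.25,0.25])

```text
clock: 9.7
tool_pos: [465.4, 276.2, 77.6]
orientation: [-0.086, 0.996, 0.001, 0.003]
force: [-0.2, -0.4, 0.2]
opening: 64.4
grip_force: 0.0
```

Call:
play_rows(delta_pos=[[0,0,-0.4],[0,0,-0.8],[0,0,-0.8]], turn=[[0,0,0],[0,0,0],[0,0,0]], gripper=[0,0,0])

```text
clock: 10.0
tool_pos: [466.4, 276.6, 160.0]
orientation: [-0.086, 0.996, 0.002, 0.005]
force: [0.0, 1.2, -0.1]
opening: 85.5
grip_force: 0.0
```

```bash
python3 - <<'E'
from h import *
f,s=wgrab("w4"); g=grab_frame("side"); save(g,"side4.npz"); a=grab_frame("scene"); save(a,"scene4.npz")
t=cv2.resize(g["img"][150:340,150:350],(400,380),interpolation=cv2.INTER_CUBIC); u=cv2.resize(a["img"][130:320,150:350],(400,380),interpolation=cv2.INTER_CUBIC)
v=cv2.resize(a["img"][195:250,240:310],(280,220),interpolation=cv2.INTER_CUBIC); w=cv2.resize(g["img"][195:250,255:325],(280,220),interpolation=cv2.INTER_CUBIC)
bot=np.zeros((220,800,3),np.uint8); bot[:,:280]=v; bot[:,400:680]=w
cv2.imwrite("pics/m5.png",np.vstack([np.hstack([t,u]),bot])); print(s["force"],s["opening"],s["tool_pos"])
E
```

```text
[ 0.00741563  1.21113152 -0.0720327 ] 85.54419811068259 [466.36767456 276.60453321 160.02992448]
```

View pics/m5.png

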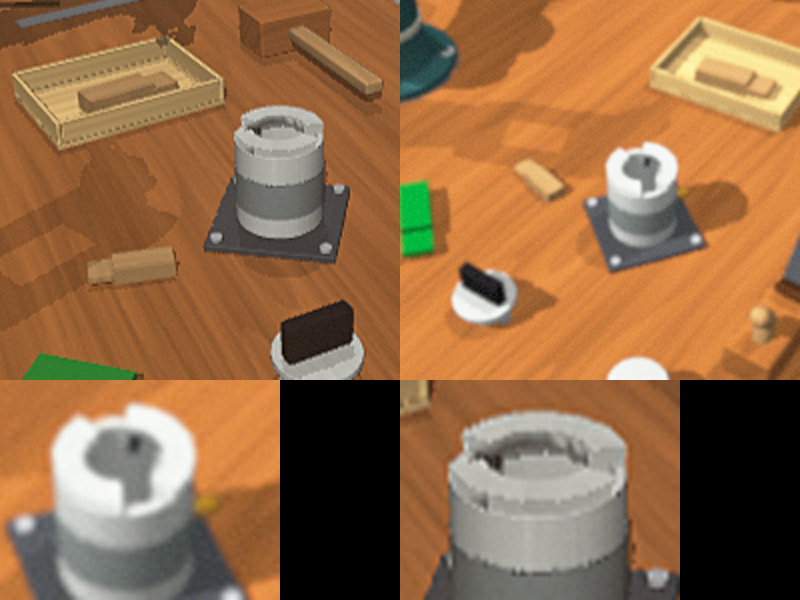

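Offcut lies in the tray, and the pot's mouth is clear with its slot towards the scene camera. Next I hover over the pot and then the lid to measure both.

Call:
play_rows(delta_pos=[[-0.03,-0.4,-0.1],[-0.055,-0.8,-0.1]], turn=[[0,0,0],[0,0,0]], gripper=[0,0])

```text
clock: 10.35
tool_pos: [482.1, 197.2, 162.6]
orientation: [-0.088, 0.996, -0.0, -0.002]
force: [0.8, -0.3, 0.0]
opening: 85.1
grip_force: 0.0
```

Call:
play_rows(delta_pos=[[-0.03,-0.4,-0.1],[-0.055,-0.8,-0.1]], turn=[[0,0,0],[0,0,0]], gripper=[0,0])

```text
clock: 10.55
tool_pos: [501.5, 118.3, 172.8]
orientation: [-0.087, 0.996, -0.0, -0.002]
force: [1.1, 0.2, -0.3]
opening: 85.4
grip_force: 0.0
```

Call:
play_rows(delta_pos=[[-0.03,-0.4,-0.1],[-0.055,-0.8,-0.1]], turn=[[0,0,0],[0,0,0]], gripper=[0,0])

```text
clock: 10.75
tool_pos: [520.8, 40.3, 182.8]
orientation: [-0.086, 0.996, 0.0, -0.001]
force: [0.7, 0.3, 0.6]
opening: 85.5
grip_force: 0.0
```

Call:
play_rows(delta_pos=[[-0.03,-0.4,-0.1],[-0.055,-0.8,-0.1],[-0.055,-0.8,-0.1],[-0.055,-0.8,-0.1],[-0.055,-0.8,-0.1]], turn=[[0,0,0],[0,0,0],[0,0,0],[0,0,0],[0,0,0]], gripper=[0,0,0,0,0])

```text
clock: 11.25
tool_pos: [539.6, -35.1, 192.6]
orientation: [-0.087, 0.996, 0.001, -0.002]
force: [0.0, -0.1, -0.0]
opening: 85.4
grip_force: 0.0
```

```bash
python3 - <<'E'
from h import *
f,s=wgrab("w5"); print(s["tool_pos"],s["joint_pos"].round(2))
E
```

```text
[539.59836864 -35.13169508 192.61556699] [-0.17  0.07  1.4   0.    1.67 -1.91]
```

Call:
play_rows(delta_pos=[[0.24,-0.4,0],[0.48,-0.8,0]], turn=[[0,0,0],[0,0,0]], gripper=[0,0])

```text
clock: 11.5
tool_pos: [506.8, -121.6, 194.0]
orientation: [-0.089, 0.996, 0.0, -0.0]
force: [0.6, -0.4, -0.1]
opening: 85.7
grip_force: 0.0
```

Call:
play_rows(delta_pos=[[0.24,-0.4,0],[0.48,-0.8,0.1]], turn=[[0,0,0],[0,0,0]], gripper=[0,0])

```text
clock: 11.7
tool_pos: [473.9, -210.4, 185.8]
orientation: [-0.088, 0.996, -0.001, 0.001]
force: [-0.9, -0.1, -0.2]
opening: 85.5
grip_force: 0.0
```

Call:
play_rows(delta_pos=[[0.04,-0.4,0.1],[0.08,-0.46,0.2],[0.08,-0.46,0.2],[0.08,-0.46,0.2],[0.08,-0.46,0.2]], turn=[[0,0,0],[0,0,0],[0,0,0],[0,0,0],[0,0,0]], gripper=[0,0,0,0,0])

```text
clock: 12.2
tool_pos: [474.3, -255.3, 165.2]
orientation: [-0.088, 0.996, -0.0, 0.001]
force: [0.1, 0.8, 0.2]
opening: 85.8
grip_force: 0.0
```

```bash
python3 - <<'E'
from h import *
f,s=wgrab("w6"); print(s["tool_pos"],s["joint_pos"].round(2))
p=load("w5.npz")["img"]
cv2.imwrite("pics/m6.png",np.hstack([cv2.resize(i[100:300,170:370],(400,400),interpolation=cv2.INTER_CUBIC) for i in(p,f["img"])]))
E
```

```text
[ 474.34972814 -255.26404232  165.21530323] [-0.6   0.07  1.45  0.    1.62 -2.35]
```

View pics/m6.png

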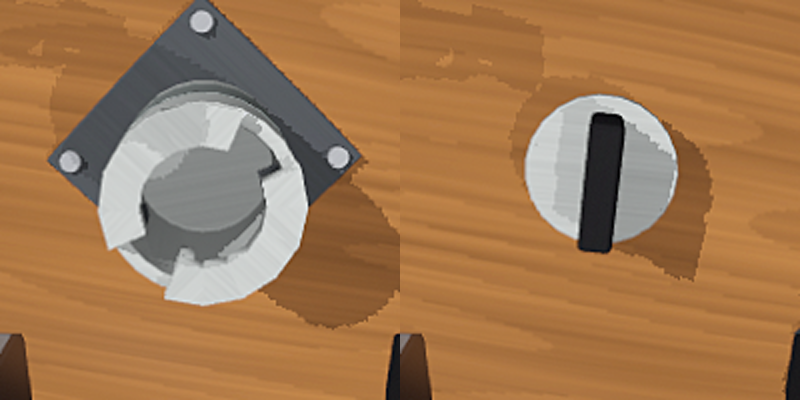

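```bash
python3 - <<'E'
from h import *
from scipy.optimize import least_squares
p=load("w5.npz");l=load("w6.npz")
P=lambda f,cx,cy,z: wplane(f,f,170+cx/2,100+cy/2,z)[:2]
def circ(Q,r=None):
    Q=np.array(Q); s=least_squares(lambda v:np.hypot(*(Q-v[:2]).T)-v[2],[*Q.mean(0),40],loss="soft_l1"); return s.x.round(1)
# collar outer rim picked points at z=110
pts=[(107,250),(100,205),(112,160),(140,120),(290,140),(305,180),(305,225),(285,265),(245,295),(203,305),(165,298)]
print("collar",circ([P(p,*q,110) for q in pts]))
a1=[P(p,*q,110) for q in((107,250),(165,298))]; 
print("slot outer",np.round(a1,1), "w",np.linalg.norm(a1[0]-a1[1]))
i1=[P(p,*q,110) for q in((147,237),(188,250))]; i2=[P(p,*q,110) for q in((210,147),(262,178))]; o2=[P(p,*q,110) for q in((240,112),(300,165))]
m=[np.mean(x,0) for x in(a1,i1,i2,o2)]; print("mids",np.round(m,1),"w",[round(np.linalg.norm(x[0]-x[1]),1) for x in(i1,i2,o2)])
d=m[0]-np.mean([m[1],m[2]],0); e=m[1]-m[2]; g=m[0]-m[3]
print("axis",[round(float(np.degrees(np.arctan2(x[1],x[0]))),1) for x in(d,e,g)],"ctr",np.mean([m[1],m[2]],0).round(1),np.mean([m[0],m[3]],0).round(1))
bol=[P(p,*q,12) for q in((70,162),(338,157),(202,21))]; print("bolts",np.round(bol,1).tolist(),"ctr",((bol[0]+bol[1])/2).round(1),"ang",[np.degrees(np.arctan2(*(b-bol[2])[::-1])).round(1) for b in bol[:2]])
# lid
im=l["img"]; hsv=cv2.cvtColor(im,cv2.COLOR_BGR2HSV); roi=np.zeros(im.shape[:2],np.uint8); roi[130:240,225:320]=1
gray=((hsv[...,1]<70)&(hsv[...,2]>90)&(roi>0)).astype(np.uint8); blk=((hsv[...,2]<70)&(roi>0)).astype(np.uint8)
def big(m): return max(cv2.findContours(m,cv2.RETR_EXTERNAL,cv2.CHAIN_APPROX_NONE)[0],key=cv2.contourArea)
c=cv2.convexHull(big(gray|blk))[:,0]
print("flange",circ([wplane(l,l,u,v,30)[:2] for u,v in c if v<222]))
c=big(blk)[:,0]; Q=np.array([wplane(l,l,u,v,66)[:2] for u,v in c],np.float32); print("bar",cv2.minAreaRect(Q), blk.sum())
print(cv2.minAreaRect(big(blk)))
T=R.from_quat(l["orientation"]).as_matrix(); print("tool y ang",np.degrees(np.arctan2(T[1,1],T[0,1])).round(2))
E
```

```text
collar [539.6 -36.9  44.1]
slot outer [[565.3 -74.1]
 [583.1 -46.2]] w 33.11193497958932
mids [[574.2 -60.1]
 [557.8 -48.9]
 [518.4 -26.8]
 [506.2 -14.9]] w [np.float64(18.3), np.float64(25.0), np.float64(33.1)]
axis [-31.7, -29.3, -33.6] ctr [538.1 -37.8] [540.2 -37.5]
bolts [[555.1, -111.7], [526.0, 38.0], [465.1, -50.9]] ctr [540.6 -36.8] ang [np.float64(-34.0), np.float64(55.6)]
flange [ 471.9 -259.4   37.8]
bar ((469.26904296875, -259.1684875488281), (63.267887115478516, 15.01963996887207), 4.037172317504883) 1171
((270.5921630859375, 190.9600067138672), (17.406742095947266, 69.66600036621094), 5.599339485168457)
tool y ang 100.06
```

Call:
play_rows(delta_pos=[[0.03,-0.035,0.3],[0.03,-0.035,0.6],[0.03,-0.035,0.8],[0.03,-0.035,0.8],[0.03,-0.035,0.8],[0.03,-0.035,0.8]], turn=[[0,0,0.064],[0,0,0.064],[0,0,0.064],[0,0,0.064],[0,0,0.064],[0,0,0.064]], gripper=[0,0,0,0,0,0])

```text
clock: 12.85
tool_pos: [472.6, -261.2, 86.8]
orientation: [-0.037, 0.999, -0.001, 0.002]
force: [0.0, -0.1, -0.4]
opening: 85.3
grip_force: 0.0
```

Call:
play_rows(delta_pos=[[0,0.02,0.3],[0,0.02,0.6],[0,0.02,0.8],[0,0.02,0.8],[0,0.02,0.8]], turn=[[0,0,0],[0,0,0],[0,0,0],[0,0,0],[0,0,0]], gripper=[0,0,0,0,0])

```text
clock: 13.35
tool_pos: [472.1, -259.4, 6.1]
orientation: [-0.036, 0.999, -0.001, 0.001]
force: [-0.4, 0.0, 0.4]
opening: 85.3
grip_force: 0.0
```

Call:
play_rows(delta_pos=[[0,0,0],[0,0,0],[0,0,0],[0,0,0],[0,0,0],[0,0,0],[0,0,0],[0,0,0],[0,0,0],[0,0,0]], turn=[[0,0,0],[0,0,0],[0,0,0],[0,0,0],[0,0,0],[0,0,0],[0,0,0],[0,0,0],[0,0,0],[0,0,0]], gripper=[1,1,1,1,1,1,1,1,1,1], squeeze=60)

```text
clock: 14.35
tool_pos: [471.4, -259.2, 5.0]
orientation: [-0.036, 0.999, -0.0, 0.0]
force: [-0.3, -0.5, 4.9]
opening: 15.1
grip_force: 59.4
```

Call:
play_rows(delta_pos=[[0,0,-0.05],[0,0,-0.2],[0,0,-0.4],[0,0,-0.6],[0,0,-0.8],[0,0,-0.8]], turn=[[0,0,0],[0,0,0],[0,0,0],[0,0,0],[0,0,0],[0,0,0]], gripper=[1,1,1,1,1,1])

```text
clock: 14.95
tool_pos: [472.4, -259.5, 86.7]
orientation: [-0.036, 0.999, -0.001, 0.002]
force: [0.6, -0.2, -2.4]
opening: 14.9
grip_force: 58.7
```

Call:
play_rows(delta_pos=[[0,0,-0.3],[0,0,-0.55],[0,0,-0.55],[0,0,-0.55]], turn=[[0,0,0],[0,0,0],[0,0,0],[0,0,0]], gripper=[1,1,1,1])

```text
clock: 15.35
tool_pos: [470.5, -258.4, 137.7]
orientation: [-0.036, 0.999, 0.001, -0.001]
force: [-0.4, 0.4, -2.4]
opening: 15.0
grip_force: 59.1
```

Call:
play_rows(delta_pos=[[-0.1,0.24,0],[-0.19,0.48,0],[-0.28,0.72,0]], turn=[[0,0,0],[0,0,0],[0,0,0]], gripper=[1,1,1])

```text
clock: 15.65
tool_pos: [492.3, -183.5, 135.8]
orientation: [-0.036, 0.999, 0.002, -0.003]
force: [0.5, 0.3, -2.6]
opening: 15.0
grip_force: 59.1
```

Call:
play_rows(delta_pos=[[-0.1,0.24,0],[-0.19,0.48,0],[-0.28,0.72,0]], turn=[[0,0,0],[0,0,0],[0,0,0]], gripper=[1,1,1])

```text
clock: 15.95
tool_pos: [515.0, -109.5, 135.9]
orientation: [-0.036, 0.999, 0.001, -0.003]
force: [-0.2, -0.3, -3.0]
opening: 15.0
grip_force: 59.1
```

Call:
play_rows(delta_pos=[[-0.1,0.24,0],[-0.19,0.48,0],[-0.28,0.72,0],[-0.28,0.72,0],[-0.28,0.72,0],[-0.28,0.72,0],[-0.28,0.72,0],[-0.28,0.72,0],[-0.28,0.72,0]], turn=[[0,0,0.06],[0,0,0.14],[0,0,0.22],[0,0,0.3],[0,0,0.37],[0,0,0.424],[0,0,0.424],[0,0,0.424],[0,0,0.424]], gripper=[1,1,1,1,1,1,1,1,1])

```text
clock: 16.85
tool_pos: [538.6, -37.3, 138.2]
orientation: [0.292, 0.956, -0.0, -0.001]
force: [1.0, 0.2, -1.6]
opening: 15.0
grip_force: 59.3
```

```bash
python3 - <<'E'
from h import *
f,s=wgrab("w7"); g=grab_frame("side"); save(g,"side7.npz"); a=grab_frame("scene"); save(a,"scene7.npz")
T=R.from_quat(s["orientation"]).as_matrix()
print(s["tool_pos"],"yaw y",np.degrees(np.arctan2(T[1,1],T[0,1])),T[2],s["force"],s["wrist_torque"],s["opening"])
u=cv2.resize(a["img"][170:265,220:320],(400,380),interpolation=cv2.INTER_CUBIC); v=cv2.resize(g["img"][170:265,240:340],(400,380),interpolation=cv2.INTER_CUBIC)
w=cv2.resize(f["img"][120:400,140:400],(204,220))
b=np.zeros((220,800,3),np.uint8); b[:,:204]=w
cv2.imwrite("pics/m7.png",np.vstack([np.hstack([u,v]),b]))
E
```

```text
[538.60715336 -37.28959591 138.20434754] yaw y 56.05309806180507 [ 2.00897952e-03 -7.82994012e-04 -9.99997675e-01] [ 1.03129099  0.1669612  -1.58962459] [ 0.01688338  0.00897295 -0.03717202] 15.009003692979698
```

Call:
play_rows(delta_pos=[[-0.01,0.01,0],[-0.01,0.01,0.05],[-0.01,0.01,0.1],[-0.01,0.01,0.15],[-0.01,0.01,0.18],[-0.01,0.01,0.18],[-0.01,0.01,0.18]], turn=[[0,0,0],[0,0,0],[0,0,0],[0,0,0],[0,0,0],[0,0,0],[0,0,0]], gripper=[1,1,1,1,1,1,1])

```text
clock: 17.7
tool_pos: [540.6, -37.0, 121.4]
orientation: [0.292, 0.956, 0.0, -0.0]
force: [-1.0, 0.3, -2.6]
opening: 14.7
grip_force: 59.3
```

Call:
play_rows(delta_pos=[[0,0,0.02],[0,0,0.04],[0,0,0.06],[0,0,0.08],[0,0,0.08]], turn=[[0,0,0],[0,0,0],[0,0,0],[0,0,0],[0,0,0]], gripper=[1,1,1,1,1])

```text
clock: 18.2
tool_pos: [540.3, -37.0, 113.0]
orientation: [0.292, 0.956, -0.0, -0.0]
force: [0.3, -0.1, -2.8]
opening: 15.2
grip_force: 59.3
```

Call:
play_rows(delta_pos=[[0,0,0.02],[0,0,0.04],[0,0,0.06],[0,0,0.06]], turn=[[0,0,0],[0,0,0],[0,0,0],[0,0,0]], gripper=[1,1,1,1])

```text
clock: 18.6
tool_pos: [540.3, -37.0, 107.0]
orientation: [0.292, 0.956, -0.0, -0.0]
force: [-0.3, -0.5, -2.9]
opening: 14.9
grip_force: 59.3
```

Call:
play_rows(delta_pos=[[0,0,0.02],[0,0,0.04],[0,0,0.06],[0,0,0.08],[0,0,0.1],[0,0,0.1]], turn=[[0,0,0],[0,0,0],[0,0,0],[0,0,0],[0,0,0],[0,0,0]], gripper=[1,1,1,1,1,1])

```text
clock: 19.2
tool_pos: [540.3, -37.0, 97.0]
orientation: [0.292, 0.956, 0.0, -0.0]
force: [-0.8, 0.4, -2.9]
opening: 15.1
grip_force: 59.3
```

Entering freely (lid bottom about 92). Down to seat.

Call:
play_rows(delta_pos=[[0,0,0.01],[0,0,0.02],[0,0,0.03],[0,0,0.035],[0,0,0.035],[0,0,0.035],[0,0,0.035]], turn=[[0,0,0],[0,0,0],[0,0,0],[0,0,0],[0,0,0],[0,0,0],[0,0,0]], gripper=[1,1,1,1,1,1,1])

```text
clock: 19.9
tool_pos: [540.7, -37.1, 94.1]
orientation: [0.292, 0.956, 0.0, 0.0]
force: [-0.3, -0.1, -2.3]
opening: 15.0
grip_force: 59.3
```

Call:
play_rows(delta_pos=[[0,0,0.01],[0,0,0.015],[0,0,0.015],[0,0,0.015]], turn=[[0,0,0],[0,0,0],[0,0,0],[0,0,0]], gripper=[1,1,1,1])

```text
clock: 20.3
tool_pos: [540.8, -37.1, 93.0]
orientation: [0.292, 0.956, 0.0, 0.0]
force: [-0.9, 0.4, 1.0]
opening: 15.3
grip_force: 59.6
```

Call:
play_rows(delta_pos=[[0,0,0],[0,0,0],[0,0,0],[0,0,0],[0,0,0],[0,0,0],[0,0,0],[0,0,0],[0,0,0],[0,0,0],[0,0,0],[0,0,0],[0,0,0],[0,0,0],[0,0,0],[0,0,0],[0,0,0],[0,0,0]], turn=[[0,0,0],[0,0,0],[0,0,0.04],[0,0,0.08],[0,0,0.12],[0,0,0.16],[0,0,0.2],[0,0,0.24],[0,0,0.28],[0,0,0.32],[0,0,0.36],[0,0,0.4],[0,0,0.44],[0,0,0.48],[0,0,0.5],[0,0,0.5],[0,0,0.5],[0,0,0.5]], gripper=[1,1,1,1,1,1,1,1,1,1,1,1,1,1,1,1,1,1], squeeze=80)

```text
clock: 22.1
tool_pos: [540.5, -37.4, 93.1]
orientation: [0.636, 0.772, -0.0, 0.0]
force: [-2.8, -1.9, 5.7]
opening: 15.0
grip_force: 79.5
```

```bash
python3 - <<'E'
from h import *
f,s=wgrab("w8"); g=grab_frame("side"); a=grab_frame("scene")
T=R.from_quat(s["orientation"]).as_matrix()
print(s["tool_pos"],"yaw y",np.degrees(np.arctan2(T[1,1],T[0,1])),s["force"],s["wrist_torque"],s["opening"],s["grip_force"],s["clock"])
u=cv2.resize(a["img"][170:265,220:320],(400,380),interpolation=cv2.INTER_CUBIC); v=cv2.resize(g["img"][170:265,240:340],(400,380),interpolation=cv2.INTER_CUBIC)
w=cv2.resize(f["img"][120:400,140:400],(204,220)); b=np.zeros((220,800,3),np.uint8); b[:,:204]=w
b[:,210:410]=cv2.resize(a["img"][130:200,265:370],(200,220)); b[:,420:720]=cv2.resize(g["img"][160:230,150:270],(300,220))
cv2.imwrite("pics/m8.png",np.vstack([np.hstack([u,v]),b]))
E
```

```text
[540.53565734 -37.36023288  93.07885267] yaw y 11.017634642585818 [-2.82711369 -1.88905326  5.66639314] [-0.20289908  0.55388495  0.13933754] 14.970136612472482 79.5453929901123 22.1
```

View pics/m8.png

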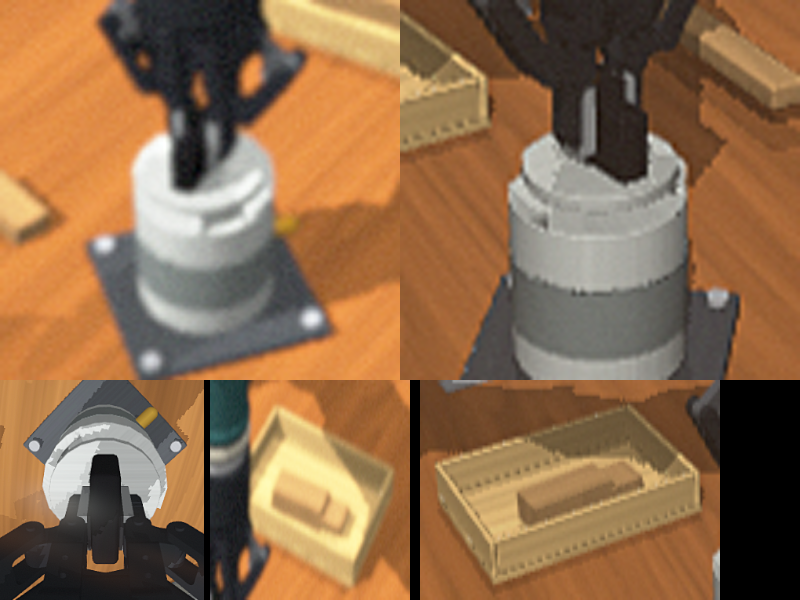

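The lid is seated flush, turned 45° and still aligned with the jaws, and the wrist torque of 0.14 N m matches a ring angle of about 0.5. The offcut lies in the tray. I'll let it settle, then hand in.

Call:
play_rows(delta_pos=[[0,0,0],[0,0,0],[0,0,0],[0,0,0],[0,0,0]], turn=[[0,0,0],[0,0,0],[0,0,0],[0,0,0],[0,0,0]], gripper=[1,1,1,1,1])

```text
clock: 22.75
tool_pos: [540.5, -37.3, 93.0]
orientation: [0.636, 0.772, -0.0, 0.0]
force: [-3.6, -1.1, 6.7]
opening: 14.7
grip_force: 79.6
```

```bash
python3 -c "
from h import *
print(env.observe()['wrist_torque']); print(env.sign_off())"
```

```text
[-0.2452444   0.62504958  0.16832633]
the job is handed in; nothing more can be done
None
```

The job was handed in at about 23 s with the offcut released in the tray and the lid seated, turned 45° clockwise and still gripped at about 80 N; the hand-in returned no verdict.

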